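Pull the clip-lid bottle out of the packed crate and unclip its lid

TASK

Lift the steel bottle with the clip-on lid out of the packed crate by its carry loop, keeping it upright and closed, and stand it on a clear patch of the step block. Then let go, take hold again by the two side tabs of the lid, squeeze them together to unclip it, lift it off and lay it loop up on the step block beside the open bottle. Set both down gently rather than dropping them, leave everything else in the crate, and do not shift the mug, the tall flask or the dumbbells.

Things in the scene. Friction and masses are not known exactly. Their poses are not given: they have to be found in the camera images.
- bottle: Round steel bottle packed in the crate (1 to 2 mm of play all round), the only one with a carry loop and side tabs. 70 mm across up to 98 mm high, shoulder to a 32 mm neck at 116 mm; bead on the neck 42 mm across from 126 to 131 mm; open top, 36 mm across, at 140 mm. 182 mm high with the lid; 0.4 to 0.6 kg in all. Origin: centre of its underside, z up.
- lid: White clip-on lid on the neck. Origin: centre of its underside (lower edge of its skirt), z up; clipped on, it is 118.5 mm above the bottle's underside and may turn about z. Skirt 52 mm across, 29.5 mm high; loop above it up to 63.5 mm, spanning along x; grey lever tabs at +x and -x. 84 g. Squeezed, it lifts straight off (25 mm is clear). Set on a flat place it stands on its skirt.
- lid_loop (a point): Middle of the loop's straight grip bar: 44 mm long along the lid's x, 12 mm thick along the lid's y, 8 mm high, 59.5 mm above the lid's origin (178 mm above the bottle's underside). Free space under and beside it; nothing in the crate rises higher than 141 mm above the table.
- tab_a (a joint): Swing of the lever tab on the lid's +x side: 0 = sprung shut, its hook under the neck's bead (pulling the lid then lifts the whole bottle); 0.36 rad = squeezed to its stop; the hook is clear of the bead from 0.25 rad. About 3 N at the rib to start, 8 N at the stop; both tabs must be held squeezed while the lid is lifted. Springs back when let go.
- tab_b (a joint): The same for the tab on the lid's -x side.
- tab_a_rib (a point): Axis of the round finger rib (10 mm thick, 26 mm long along the lid's y) atop the tab on the +x side, 29 mm out from the lid's axis, 41.5 mm above its origin. The two ribs measure 68 mm over their outer faces when shut, 54 mm squeezed to the stop. For 22 mm below the rib's axis nothing stands farther out than the squeezed ribs.
- tab_b_rib (a point): The same for the tab on the lid's -x side.
- step: Blue plastic step block, fixed, flat top. 240 mm along its x, 360 mm along its y, 70 mm high. Origin: centre of its underside. The mug and the tall flask stand on it, near its two ends. It may be left or right of the crate.
- crate: Grey open plastic crate, fixed, 224.5 mm square outside (236 mm over the rim), walls 5 mm thick and 100 mm high, floor 5 mm thick, packed full with three rows of three things on a 71.5 mm pitch. Origin: centre of its underside. The bottle is in the middle place or in the middle of one side.
- mug: White ceramic mug, upside down on the step block: 82 mm across, 82 mm high, with a handle that reaches 78 mm from its axis along the mug's +y. Origin: centre of its lower face (the mouth). Leave alone.
- tall_flask: Tall steel flask standing on the step block, 74 mm across, 220 mm high, plain round screw cap (no loop, no tabs). Origin: centre of its underside. Leave alone; it stands in the way.
- dumbbell_a: Chrome mini dumbbell lying on the rubber tile at the far right (-y): 150 mm long along its x, two hexagonal heads 42 mm long, 50 mm high and 58 mm wide, grip 25 mm thick. Origin: below its middle, on the tile. Leave alone.
- dumbbell_b: The second chrome mini dumbbell, same size and axes, lying on the rubber tile at the far left (+y). Leave alone.
- flask_a: Steel flask in the crate, 70 mm across, 130 mm high, plain round screw cap. Origin: centre of its underside (so for all things in the crate). Leave in place.
- flask_b: Steel flask in the crate, 70 mm across, 120 mm high, plain round screw cap. Leave in place.
- shaker: Frosted plastic shaker in the crate, 70 mm across, 132 mm high, flat black lid. Leave in place.
- tub: White plastic tub in the crate, 70 mm across, 118 mm high. Leave in place.
- flask_c: Grey painted flask in a corner of the crate, 70 mm across, 130 mm high, plain round cap. Leave in place.
- carton: Cardboard carton in a corner of the crate, 69 mm square, 115 mm high. Leave in place.
- roller: Black ribbed rubber massage roller standing in a corner of the crate, 70 mm across, 126 mm high. Leave in place.
- tin: Aluminium tin in a corner of the crate, 70 mm across, 108 mm high. Leave in place.
There are look-alikes about, which are no part of the job. What is shaped like the lid but orange or red is not meant.

How it is judged:
By the outcome, as a careful person would: the job done as asked, in the order asked, and still so for the second after the job is handed in, with the robot touching nothing.
It also fails if it takes over 64 s, if anything falls off the work surface, if the arm or the gripper's body presses on something with over 40 N, if the wrist force passes 120 N, or if a joint passes its speed limit or range.

ROBOT

A 6-joint arm with a two-finger parallel gripper is mounted at the origin on the work surface. World frame = base frame: x ahead of the robot, y to its left, z up, the work surface at z = 0. Lengths are in m, angles in rad, forces in N, time in s.
With the tool pointing down it reaches from about 0.35 to 0.775 m from the base axis. Payload 5.5 kg.
Tool frame: the origin (TCP) lies midway between the tips of the shut fingers; the grasp point (between the pads) lies 19 mm behind it (env.tcp_to_grasp is the distance from the TCP to the grasp point, in m); z points along the fingers, y is the direction in which the jaws open and shut (so a half turn about z gives the same grasp; the last joint's range is limited). The gripper opens to 85 mm and grips with 20 to 120 N. Pads are 22 mm wide; open, the fingers measure 114 mm over their backs; the gripper's body (76 mm by 85 mm) begins 54 mm behind the grasp point. The pads swing forward as they close: fully open they stand 13 mm farther back than shut.
Start: joints at [1.087, 0.313, 0.046, 1.304, 0, 1.431], TCP at [0.194, 0.541, 0.231] pointing down, gripper open.
Joint ranges: [-2.76, 2.76], [-0.86, 1.69], [-1.03, 1.26], [-2.2, 2.34], [-1.47, 1.5], [-3.14, 3.14]. Speed limits (rad/s): [2.57, 2.57, 3.14, 3.14, 3.14, 3.14].

INTERFACE

Orientations are given as a unit quaternion [w, x, y, z].
In Python, from workcell import get_state, viewer, hand_in, finder, env gives the robot as it stands.
- The arm moves only by the tool arm_command, never from a script. Its argument "motion" is a list of rows, each an object of numbers: "x", "y", "z": the shift along the tool's x, y, z in mm; "rx", "ry", "rz": the turn, a rotation vector about the tool's x, y, z in degrees; "hand": the closure, from -1 (fully open) to 1 (shut). A call has 1 to 10 rows; each row is the pose to reach, as a shift and turn from the pose commanded when the call began, along the tool's axes at that moment; what a row does not reach only later rows make up. A row lasts 1/8 s, in which the tool goes at most 62.5 mm and 10.7 degrees, less where a joint would pass 70% of its speed; a pose out of reach is approached as far as the arm can. A call with a gripper value outside its range is refused whole. The fingers move at their own pace and stop on an object; "force" is the grip in N (left out, the last holds). Time passes only in rows, so rows that repeat a pose let the fingers close. It gives the time, the measured TCP pose, the force and the opening at its end, in the units of the state.
- get_state(): the state, without advancing time (a new reading comes with each control period).
- viewer.read_camera(name): name is "scene" or "top"; returns a dict with "image" (384x512x3 uint8, red, green, blue), "z_map" (384x512 float32, m along the optical axis (not along the pixel's ray), 0 where there is no reading), "intrinsics" (3x3 intrinsics, pixels), "k1" (the pictures are not rectified: a ray, as slopes to the right and down, at radius r is drawn at 1 + k1 r^2 times it, then the intrinsics apply), "rvec" (rotation vector, rad) and "tvec" (3), from world to camera coordinates, as OpenCV has them. Camera axes: x right, y down, z forward; pixel columns grow to the right and rows downward; lengths in m; the calibration is good to about 2 mm. A picture is of the moment at which its call begins.
- hand_in(): hands the job in, once; it reports no verdict.
Trained networks look in a picture, given as the dict that the camera call returned (one of the last four; its "shot" number tells which), for a name from the list of things; names that differ only in an ending like _2 or _b are one class to them, and where a whole thing is asked for, a point or a joint stands for the part that bears it (a point fixed in the world has none). Each returns a list of dicts, best first, with "score" (0 to 1); they miss things now and then, are a little off and sometimes report something else, mostly with a low value. They report only what shows in the picture. A call takes as long as a camera call. They do not tell look-alikes from the thing itself.
- finder.find_in(picture, query): "at" ([column, row] in pixels, amid what is visible of it).
- finder.masks_of(picture, query): "region" (384x512 bool, what is visible of it) and "at" ([column, row] in pixels, amid what is visible of it).
The state is a dict: "clock": time; "joint_pos": joint angles; "qvel": joint speeds; "tau": joint torques, N m; "tcp_pos": TCP position; "orientation": TCP orientation; "wrist_force": force on the tool from outside, world axes, zero at the start; "ft_torque": the same for the moment, N m; "finger_gap": finger opening in m.
Only numpy, scipy, OpenCV 4.12 (cv2) and the standard library are available. Lean on these libraries where they do the work, as an engineer would, in place of code of your own. Each camera call takes 0.05 s, during which the arm holds its last target.

## Working session

There is one attempt and no reset: what is moved stays moved. The work goes in short steps, Python scripts to look and compute and a tool call to move; the robot and the scene stay as the last step left them, time stands still between calls to the robot, and variables do not carry over. Pictures are saved under pics/ and viewed, and the job is handed in when it is done.

Besides the shell and the picture viewer there is one more tool, called after ">>>" by a JSON object that holds its "fn" and its "kwargs". arm_command: Moves the arm, as the interface text tells. Its arguments: {"type":"object","properties":{"motion":{"type":"array","items":{"type":"object","properties":{"x":{"type":"number"},"y":{"type":"number"},"z":{"type":"number"},"rx":{"type":"number"},"ry":{"type":"number"},"rz":{"type":"number"},"hand":{"type":"number"}}}},"force":{"type":"number"}},"required":["motion"]}

```bash
ls; mkdir -p pics; python3 - <<'E'
from workcell import get_state, viewer, hand_in, finder, env
import cv2,pickle
print(get_state()); print(env.tcp_to_grasp)
for n in("scene","top"):
    p=viewer.read_camera(n); pickle.dump(p,open(n+"0.pkl","wb"))
    print(n,p["intrinsics"],p["k1"],p["rvec"],p["tvec"],p["shot"])
    cv2.imwrite(f"pics/{n}0.png",cv2.resize(p["image"][:,:,::-1],(768,576),interpolation=cv2.INTER_CUBIC))
    for q in("bottle","lid","lid_loop","tab_a_rib","step","crate","mug","tall_flask"):
        print(n,q,[(round(d["score"],2),[round(float(v)) for v in d["at"]]) for d in finder.find_in(p,q)][:4])
E
```

```text
pics
{'clock': 0.0, 'joint_pos': array([ 1.08738950e+00,  3.13999248e-01,  4.49852147e-02,  1.30360495e+00,
       -2.00820088e-05,  1.43119621e+00]), 'qvel': array([ 6.79561043e-04, -3.47319361e-04, -4.32685558e-04, -8.17801220e-05,
       -8.83300290e-04, -2.00074133e-03]), 'tau': array([-1.51977233e-04, -4.80628610e+01,  2.98532671e+01,  1.93828595e-02,
       -1.00090620e-04, -1.27066528e-06]), 'tcp_pos': array([0.19359227, 0.54088787, 0.23041208]), 'orientation': array([-2.69755780e-04,  1.71057880e-01,  9.85260560e-01, -8.70548428e-04]), 'wrist_force': array([ 0.11667   ,  0.00958627, -0.64810803]), 'ft_torque': array([0.02016215, 0.03606191, 0.03248311]), 'finger_gap': 0.0859228363297437}
0.0187
scene [[365.26376533   0.         254.34828199]
 [  0.         365.26376533 193.93764427]
 [  0.           0.           1.        ]] 0.013770361793104664 [ 2.24503981  0.99157027 -0.40026378] [-0.35230643 -0.21720718  1.69751251] 1
scene bottle []
scene lid [(0.72, [194, 234]), (0.71, [158, 226]), (0.67, [179, 308]), (0.65, [242, 297])]
scene lid_loop [(0.79, [178, 309]), (0.73, [191, 
[... 220 characters left out ...]
0.26, [341, 152])]
scene tall_flask [(0.83, [277, 170]), (0.51, [191, 243])]
top [[496.82514559   0.         254.20254787]
 [  0.         496.82514559 206.7537629 ]
 [  0.           0.           1.        ]] -0.21365067174249786 [ 2.18226595 -2.16647403  0.05488015] [0.01899588 0.54269588 1.92789653] 2
top bottle [(0.53, [327, 207])]
top lid [(0.76, [331, 149]), (0.7, [308, 263]), (0.65, [341, 259]), (0.59, [374, 175])]
top lid_loop [(0.68, [336, 203]), (0.63, [326, 149]), (0.61, [314, 201]), (0.59, [342, 257])]
top tab_a_rib []
top step [(0.62, [204, 198]), (0.35, [297, 218])]
top crate [(0.85, [325, 195])]
top mug [(0.86, [166, 203])]
top tall_flask [(0.96, [230, 205]), (0.75, [140, 216])]
```

View pics/scene0.png

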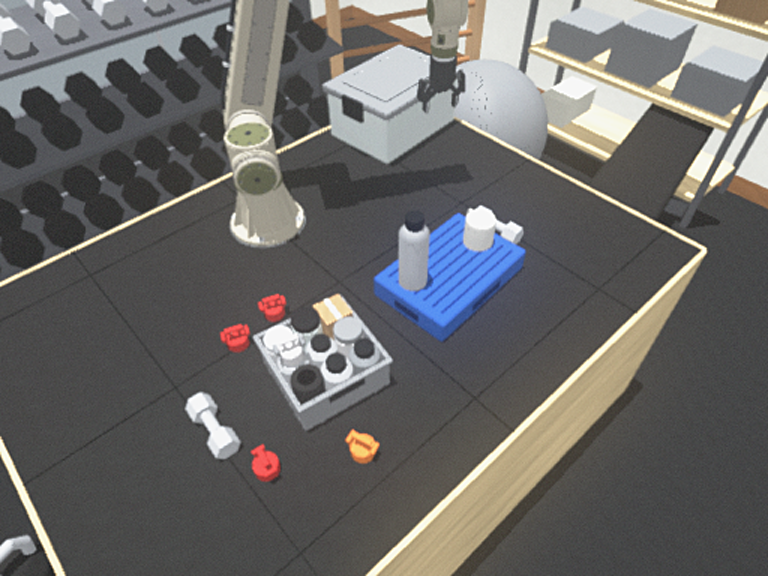

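View pics/top0.png

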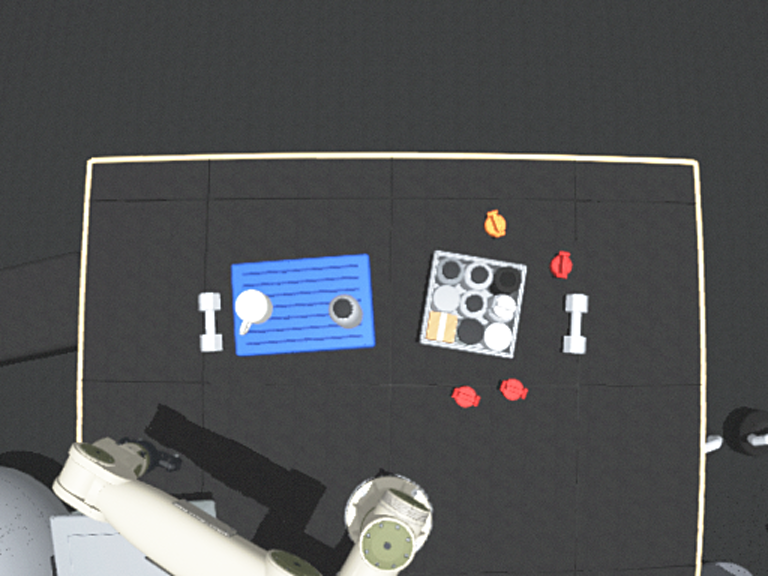

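The bottle with the white lid seems to be at the crate's −y side, at top px (335,205) and scene px (192,235). The step is on the +y side, with the flask at its near end and the mug at its far end. I'll zoom in and build a point cloud.

```bash
cat > h.py <<'E'
import numpy as np,cv2
def dist(p): return np.array([p["k1"],0,0,0,0.])
def cloud(p):
    h,w=p["z_map"].shape
    u,v=np.meshgrid(np.arange(w),np.arange(h))
    uv=np.stack([u,v],-1).reshape(-1,1,2).astype(np.float64)
    n=cv2.undistortPoints(uv,p["intrinsics"],dist(p)).reshape(h,w,2)
    z=p["z_map"]; c=np.dstack([n*z[...,None],z])
    R=cv2.Rodrigues(np.array(p["rvec"]))[0]; t=np.array(p["tvec"]).ravel()
    W=(c-t)@R; W[z<=0]=np.nan
    return W
def proj(p,X):
    return cv2.projectPoints(np.asarray(X,float).reshape(-1,1,3),np.array(p["rvec"]),np.array(p["tvec"]),p["intrinsics"],dist(p))[0].reshape(-1,2)
def crop(p,u0,v0,u1,v1,s,name,pts=None):
    im=cv2.resize(p["image"][v0:v1,u0:u1,::-1],None,fx=s,fy=s,interpolation=cv2.INTER_CUBIC)
    if pts is not None:
        for q in proj(p,pts): cv2.circle(im,(int((q[0]+.5-u0)*s),int((q[1]+.5-v0)*s)),3,(0,0,255),-1)
    cv2.imwrite("pics/"+name,im)
E
python3 - <<'E'
import pickle,numpy as np
from h import *
s=pickle.load(open("scene0.pkl","rb"));t=pickle.load(open("top0.pkl","rb"))
crop(s,160,190,270,290,6,"s_c.png"); crop(t,275,160,360,245,7,"t_c.png")
crop(t,145,160,255,245,7,"t_s.png")
for n,p in(("s",s),("t",t)):
    W=cloud(p)
    m=(W[...,2]>.145)&(W[...,2]<.3)&(W[...,0]>.35)&(W[...,0]<.8)&(W[...,1]<0.1)&(W[...,1]>-.5)
    print(n,m.sum()); 
    for w,uv in zip(W[m],np.argwhere(m)): print(uv[::-1],(w*1000).round())
    a=(W[...,2]>.055)&(W[...,2]<.085)&(W[...,1]>0.03)&(W[...,0]>.3)&(W[...,0]<.9)
    r=cv2.minAreaRect((W[a][:,:2]*1000).astype(np.float32)); print("step",a.sum(),r,np.median(W[a][:,2]))
E
```

```text
s 791
[271 142] [513.  97. 292.]
[270 143] [515.  90. 293.]
[271 143] [520.  90. 296.]
[272 143] [520.  96. 292.]
[273 143] [521.  99. 291.]
[270 144] [516.  90. 289.]
[271 144] [523.  88. 294.]
[272 144] [521.  94. 290.]
[273 144] [524.  96. 290.]
[274 144] [529.  96. 294.]
[275 144] [530. 100. 292.]
[270 145] [521.  85. 290.]
[271 145] [524.  86. 292.]
[272 145] [526.  89. 291.]
[273 145] [530.  90. 293.]
[274 145] [532.  93. 292.]
[275 145] [536.  94. 294.]
[276 145] [536.  99. 291.]
[270 146] [521.  85. 286.]
[271 146] [526.  85. 289.]
[272 146] [529.  86. 290.]
[273 146] [531.  89. 290.]
[274 146] [535.  90. 292.]
[275 146] [540.  90. 295.]
[276 146] [542.  93. 294.]
[277 146] [542.  98. 292.]
[278 146] [545.  99. 293.]
[270 147] [521.  85. 281.]
[271 147] [525.  86. 283.]
[272 147] [533.  83. 290.]
[273 147] [535.  86. 290.]
[274 147] [537.  88. 290.]
[275 147] [541.  89. 291.]
[276 147] [542.  93. 290.]
[277 147] [546.  94. 291.]
[278 147] [548.  97. 291.]
[279 147] [550.  99. 292.]
[270 148] [521.  85. 276.]
[271 148] [528.  83. 282.]
[272 148] [533.  83. 286.]
[273 148] [538
[... 28230 characters left out ...]
15] [498.  99. 235.]
[232 215] [497.  95. 248.]
[233 215] [497.  91. 243.]
[234 215] [497.  88. 245.]
[235 215] [498.  86. 224.]
[236 215] [500.  83. 201.]
[237 215] [501.  81. 174.]
[238 215] [503.  79. 147.]
[231 216] [494.  99. 237.]
[232 216] [494.  96. 232.]
[233 216] [495.  92. 226.]
[234 216] [496.  90. 206.]
[235 216] [497.  88. 183.]
[236 216] [498.  85. 170.]
[232 217] [493.  98. 193.]
[233 217] [494.  95. 179.]
[234 217] [495.  93. 159.]
[309 218] [ 493. -181.  146.]
[314 218] [ 494. -199.  147.]
[322 220] [ 486. -228.  148.]
[307 225] [ 468. -173.  148.]
step 4837 ((550.457275390625, 269.2797546386719), (242.013427734375, 447.0818176269531), 4.601466655731201) 0.06965528012773574
```

```bash
python3 - <<'E'
import cv2,numpy as np
a=cv2.imread("pics/t_c.png");print(a.shape,cv2.imread("pics/s_c.png").shape)
E
```

```text
(595, 595, 3) (600, 660, 3)
```

View pics/s_c.png

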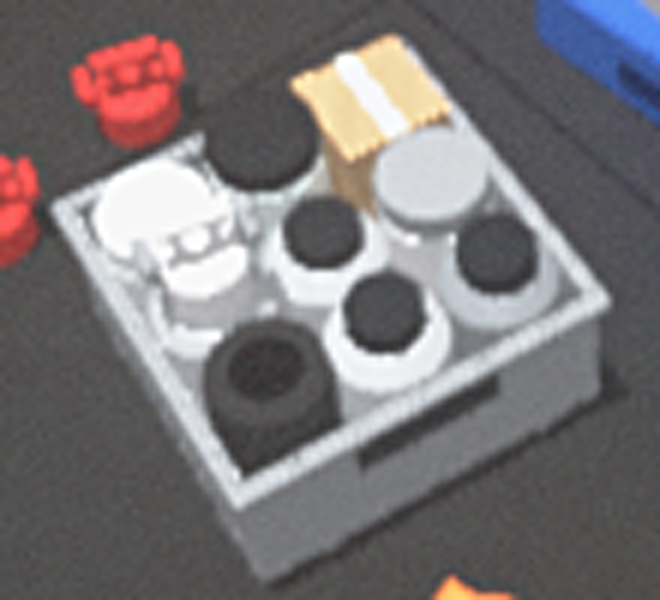

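View pics/t_c.png

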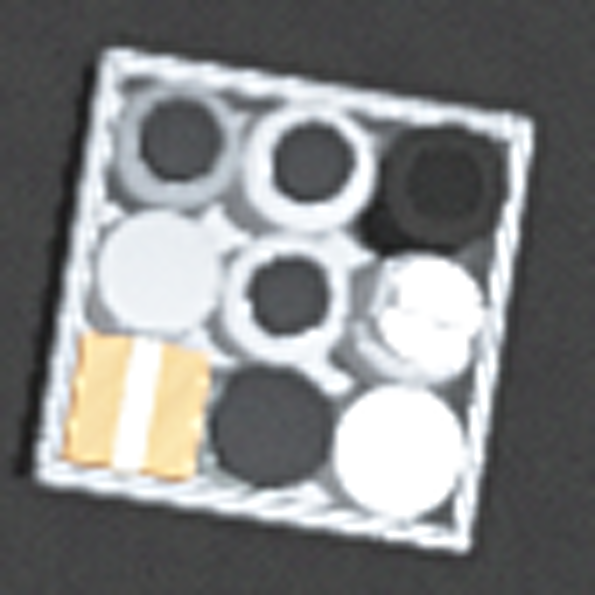

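View pics/t_s.png

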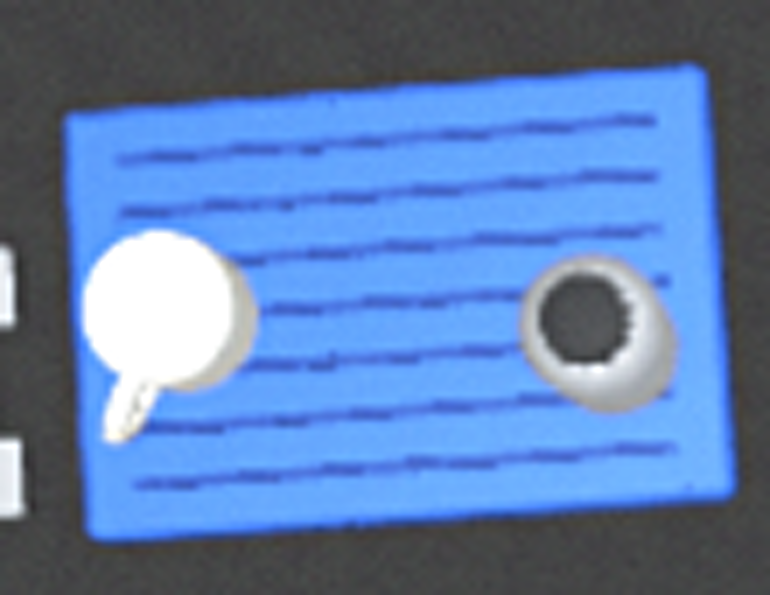

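The bottle's lid is in the crate's −y-middle place. Its loop bar runs about 75° from +x. The step's middle is clear between the flask and the mug. Next I'll fit these precisely.

```bash
python3 - <<'E'
import pickle,numpy as np
from h import *
s=pickle.load(open("scene0.pkl","rb"));t=pickle.load(open("top0.pkl","rb"))
def box(W,x0,x1,y0,y1,z0,z1):
    return W[(W[...,0]>x0)&(W[...,0]<x1)&(W[...,1]>y0)&(W[...,1]<y1)&(W[...,2]>z0)&(W[...,2]<z1)]
def r(v): return np.round(np.array(v)*1000,1)
for n,p in(("s",s),("t",t)):
    W=cloud(p)
    P=box(W,.5,.6,-.33,-.23,.182,.2)
    rc=cv2.minAreaRect((P[:,:2]*1000).astype(np.float32)); c=P.mean(0); ev=np.linalg.svd(P[:,:2]-c[:2])[2][0]
    print(n,"bar",len(P),r(c),rc,"pca ang",np.degrees(np.arctan2(ev[1],ev[0])))
    P=box(W,.5,.6,-.33,-.23,.146,.178); 
    rc=cv2.minAreaRect((P[:,:2]*1000).astype(np.float32)); print(" lid",len(P),r(P.mean(0)),rc)
    P=box(W,.4,.75,.1,.42,.06,.08); rc=cv2.minAreaRect((P[:,:2]*1000).astype(np.float32)); print(" step",rc,np.median(P[:,2]))
    # crate rim
    P=box(W,.35,.8,-.4,-.05,.09,.107); rc=cv2.minAreaRect((P[:,:2]*1000).astype(np.float32)); print(" rim",rc)
    P=box(W,.35,.8,.02,.2,.28,.31); print(" flask cap",len(P),r(np.median(P,0)),r(P.min(0)),r(P.max(0)))
    P=box(W,.35,.8,.2,.5,.143,.165); 
    print(" mug top",len(P),r(np.median(P,0)),r(P.min(0)),r(P.max(0)))
    P=box(W,.35,.8,.2,.5,.085,.143); 
    print(" mug side",len(P),r(P.min(0)),r(P.max(0)))
E
```

```text
s bar 53 [ 546.9 -281.6  188. ] ((545.7527465820312, -280.8625183105469), (43.31182098388672, 14.517284393310547), 72.44200134277344) pca ang -106.74804009640366
 lid 217 [ 551.6 -282.6  158.7] ((551.8858032226562, -282.4862976074219), (66.75189208984375, 43.21343231201172), 75.75507354736328)
 step ((553.6531372070312, 248.7705078125), (241.099609375, 312.9651794433594), 4.480158805847168) 0.071595361237375
 rim ((558.5789794921875, -210.63494873046875), (238.03038024902344, 241.8022003173828), 80.46287536621094)
 flask cap 115 [534.8 100.5 290.8] [509.6  82.6 280.9] [552.5 128.2 295.6]
 mug top 229 [549.7 335.3 152.9] [507.4 300.6 143. ] [586.7 378.8 158.4]
 mug side 237 [477.5 297.9  85.2] [587.7 367.  142.9]
t bar 30 [ 545.1 -278.3  187.3] ((544.885498046875, -278.624267578125), (39.481300354003906, 11.372138977050781), 74.38114166259766) pca ang -107.70247974425402
 lid 155 [ 543.5 -278.1  157.6] ((545.1534423828125, -278.6073303222656), (66.26107788085938, 52.91270446777344), 43.45493698120117)
 step ((551.3256225585938, 248.35269165039062), (242.2321319580078, 313.30230712890625), 4.238004684448242) 0.06973990351275144
 rim ((556.2654418945312, -210.32733154296875), (236.3078155517578, 239.0863800048828), 80.86383056640625)
 flask cap 134 [528.5 105.8 289.1] [508.1  85.1 280. ] [549.1 126.6 301.1]
 mug top 347 [544.2 341.8 151.8] [485.6 301.8 143.1] [582.8 376.9 164.8]
 mug side 120 [475.3 219.9  85.1] [583.1 394.8 142.9]
```

```bash
cat > g.py <<'E'
import numpy as np
from scipy.spatial.transform import Rotation as R
from workcell import get_state
def rel(x,y,z,phi,st=None):
    "tool-frame shift/turn (mm,deg) to TCP world x,y,z (mm), tool down with tool x at angle phi deg"
    st=st or get_state(); w,a,b,c=st["orientation"]; T=R.from_quat([a,b,c,w])
    d=T.inv().apply(np.array([x,y,z])-st["tcp_pos"]*1000)
    f=np.radians(phi); G=R.from_matrix(np.array([[np.cos(f),np.sin(f),0],[np.sin(f),-np.cos(f),0],[0,0,-1]]).T.T)
    rv=(T.inv()*G).as_rotvec(degrees=True)
    print("to",(x,y,z,phi),"shift",d.round(1),"turn",rv.round(1))
def cur():
    s=get_state();w,a,b,c=s["orientation"];T=R.from_quat([a,b,c,w]);m=T.as_matrix()
    print("t%.2f tcp"%s["clock"],(s["tcp_pos"]*1000).round(1),"phi %.2f"%np.degrees(np.arctan2(m[1,0],m[0,0])),"zax",m[:,2].round(4),"gap %.1f"%(s["finger_gap"]*1000),"F",s["wrist_force"].round(1),"q",s["joint_pos"].round(2))
E
python3 - <<'E'
from g import *
cur()
rel(194,541,400,160); rel(400,350,400,130);rel(545,40,400,100); rel(545.5,-279.8,400,73.5); rel(545.5,-279.8,215,73.5)
E
```

```text
t0.90 tcp [193.8 541.4 231.3] phi 160.30 zax [ 1.e-04  1.e-04 -1.e+00] gap 85.4 F [-0.6 -0.2 -0.1] q [ 1.09  0.31  0.05  1.3  -0.    1.43]
to (194, 541, 400, 160) shift [  -0.3   -0.3 -168.7] turn [0.  0.  0.3]
to (400, 350, 400, 130) shift [-258.6 -110.7 -168.7] turn [ 0.  -0.  30.3]
to (545, 40, 400, 100) shift [-499.6 -353.7 -168.7] turn [ 0.  -0.  60.3]
to (545.5, -279.8, 400, 73.5) shift [-607.9 -654.6 -168.7] turn [ 0.  -0.  86.8]
to (545.5, -279.8, 215, 73.5) shift [-607.9 -654.6   16.3] turn [ 0.  -0.  86.8]
```

>>> {"fn": "arm_command", "kwargs": {"motion": [{"z": -60,"hand": -1},{"z": -120},{"z": -169},{"x": -130,"y": -55,"z": -169,"rz": 20},{"x": -259,"y": -111,"z": -169,"rz": 30},{"x": -259,"y": -111,"z": -169,"rz": 30},{"x": -259,"y": -111,"z": -169,"rz": 30},{"x": -380,"y": -232,"z": -169,"rz": 50},{"x": -500,"y": -354,"z": -169,"rz": 60},{"x": -500,"y": -354,"z": -169,"rz": 60}]}}

```text
invalid input at $.motion[0]: expected keys x, y, z, rx, ry, rz, hand
```

```bash
python3 - <<'E'
from g import *
cur()
rel(545,40,400,100); rel(545.5,-279.8,400,73.5); rel(545.5,-279.8,215,73.5)
E
```

```text
t0.90 tcp [193.8 541.4 231.3] phi 160.30 zax [ 1.e-04  1.e-04 -1.e+00] gap 85.4 F [-0.6 -0.2 -0.1] q [ 1.09  0.31  0.05  1.3  -0.    1.43]
to (545, 40, 400, 100) shift [-499.6 -353.7 -168.7] turn [ 0.  -0.  60.3]
to (545.5, -279.8, 400, 73.5) shift [-607.9 -654.6 -168.7] turn [ 0.  -0.  86.8]
to (545.5, -279.8, 215, 73.5) shift [-607.9 -654.6   16.3] turn [ 0.  -0.  86.8]
```

All keys are required in every row.

>>> {"fn": "arm_command", "kwargs": {"motion": [{"x": 0,"y": 0,"z": -60,"rx": 0,"ry": 0,"rz": 0,"hand": -1},{"x": 0,"y": 0,"z": -120,"rx": 0,"ry": 0,"rz": 0,"hand": -1},{"x": 0,"y": 0,"z": -169,"rx": 0,"ry": 0,"rz": 0,"hand": -1},{"x": -130,"y": -55,"z": -169,"rx": 0,"ry": 0,"rz": 15,"hand": -1},{"x": -259,"y": -111,"z": -169,"rx": 0,"ry": 0,"rz": 30,"hand": -1},{"x": -259,"y": -111,"z": -169,"rx": 0,"ry": 0,"rz": 30,"hand": -1},{"x": -259,"y": -111,"z": -169,"rx": 0,"ry": 0,"rz": 40,"hand": -1},{"x": -380,"y": -232,"z": -169,"rx": 0,"ry": 0,"rz": 50,"hand": -1},{"x": -500,"y": -354,"z": -169,"rx": 0,"ry": 0,"rz": 60,"hand": -1},{"x": -500,"y": -354,"z": -169,"rx": 0,"ry": 0,"rz": 60,"hand": -1}]}}

```text
clock: 2.15
tcp_pos: [0.4635, 0.2027, 0.4004]
orientation: [0.0, 0.641, 0.767, 0.0]
wrist_force: [0.7, 1.0, 0.7]
finger_gap: 0.0853
```

```bash
python3 - <<'E'
from g import *
cur()
rel(545,40,400,100); rel(545.5,-279.8,400,73.5); rel(545.5,-279.8,215,73.5)
E
```

```text
t2.15 tcp [463.5 202.7 400.4] phi 100.23 zax [ 6.e-04  3.e-04 -1.e+00] gap 85.3 F [0.7 1.  0.7] q [0.25 0.19 0.3  1.68 0.   1.65]
to (545, 40, 400, 100) shift [-174.6   51.3    0.4] turn [ 0.  -0.   0.2]
to (545.5, -279.8, 400, 73.5) shift [-4.894e+02 -5.000e+00  3.000e-01] turn [ 0.  -0.  26.7]
to (545.5, -279.8, 215, 73.5) shift [-489.4   -5.1  185.3] turn [ 0.  -0.  26.7]
```

>>> {"fn": "arm_command", "kwargs": {"motion": [{"x": -60,"y": 15,"z": 0,"rx": 0,"ry": 0,"rz": 4,"hand": -1},{"x": -120,"y": 30,"z": 0,"rx": 0,"ry": 0,"rz": 8,"hand": -1},{"x": -180,"y": 40,"z": 0,"rx": 0,"ry": 0,"rz": 12,"hand": -1},{"x": -240,"y": 40,"z": 0,"rx": 0,"ry": 0,"rz": 16,"hand": -1},{"x": -300,"y": 35,"z": 0,"rx": 0,"ry": 0,"rz": 20,"hand": -1},{"x": -360,"y": 25,"z": 0,"rx": 0,"ry": 0,"rz": 24,"hand": -1},{"x": -420,"y": 10,"z": 20,"rx": 0,"ry": 0,"rz": 26.7,"hand": -1},{"x": -480,"y": -4,"z": 60,"rx": 0,"ry": 0,"rz": 26.7,"hand": -1},{"x": -489.4,"y": -5,"z": 120,"rx": 0,"ry": 0,"rz": 26.7,"hand": -1},{"x": -489.4,"y": -5,"z": 150,"rx": 0,"ry": 0,"rz": 26.7,"hand": -1}]}}

```text
clock: 3.4
tcp_pos: [0.5441, -0.2793, 0.2469]
orientation: [-0.001, 0.802, 0.598, -0.0]
wrist_force: [1.4, 0.8, 0.9]
finger_gap: 0.0856
```

```bash
python3 - <<'E'
from g import *
from workcell import viewer
from h import *
p=viewer.read_camera("scene"); crop(p,140,140,290,260,5,"a1.png")
cur()
rel(545.5,-279.8,164,73.5)
E
```

```text
t3.45 tcp [ 542.4 -277.5  242. ] phi 73.48 zax [-0.0089  0.0061 -0.9999] gap 85.6 F [-2.2  0.3 -3.8] q [-0.6   0.39  0.18  1.37 -0.    1.25]
to (545.5, -279.8, 164, 73.5) shift [-1.6  4.4 77.9] turn [-0.6 -0.2 -0. ]
```

View pics/a1.png

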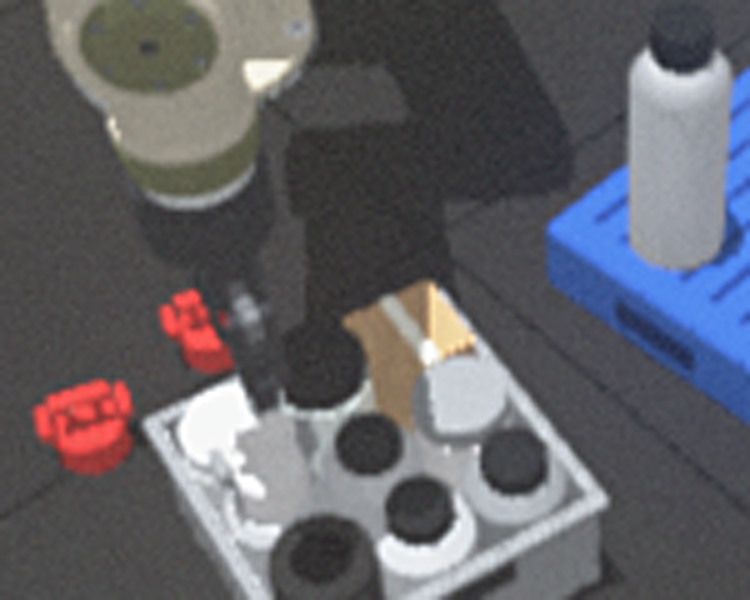

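The gripper is over the lid, with its fingers straddling the loop around (250,450) in the crop. I'll let it settle, then correct.

>>> {"fn": "arm_command", "kwargs": {"motion": [{"x": 0,"y": 0,"z": 25,"rx": 0,"ry": 0,"rz": 0,"hand": -1},{"x": 0,"y": 0,"z": 50,"rx": 0,"ry": 0,"rz": 0,"hand": -1},{"x": 0,"y": 0,"z": 50,"rx": 0,"ry": 0,"rz": 0,"hand": -1},{"x": 0,"y": 0,"z": 50,"rx": 0,"ry": 0,"rz": 0,"hand": -1}]}}

```text
clock: 3.95
tcp_pos: [0.5461, -0.278, 0.2019]
orientation: [0.001, 0.801, 0.599, 0.0]
wrist_force: [-0.5, 0.3, 0.6]
finger_gap: 0.0853
```

```bash
python3 - <<'E'
from g import *
cur()
rel(545.5,-279.8,164,73.5)
E
```

```text
t3.95 tcp [ 546.1 -278.   201.9] phi 73.62 zax [ 1.5e-03 -9.0e-04 -1.0e+00] gap 85.3 F [-0.5  0.3  0.6] q [-0.6   0.39  0.09  1.27  0.    1.25]
to (545.5, -279.8, 164, 73.5) shift [-1.9 -0.1 37.9] turn [0.1 0.  0.1]
```

>>> {"fn": "arm_command", "kwargs": {"motion": [{"x": -2,"y": 0,"z": 15,"rx": 0,"ry": 0,"rz": 0,"hand": -1},{"x": -2,"y": 0,"z": 30,"rx": 0,"ry": 0,"rz": 0,"hand": -1},{"x": -2,"y": 0,"z": 37,"rx": 0,"ry": 0,"rz": 0,"hand": -1},{"x": -2,"y": 0,"z": 37,"rx": 0,"ry": 0,"rz": 0,"hand": -1},{"x": -2,"y": 0,"z": 37,"rx": 0,"ry": 0,"rz": 0,"hand": 0.3},{"x": -2,"y": 0,"z": 37,"rx": 0,"ry": 0,"rz": 0,"hand": 0.6},{"x": -2,"y": 0,"z": 37,"rx": 0,"ry": 0,"rz": 0,"hand": 1},{"x": -2,"y": 0,"z": 37,"rx": 0,"ry": 0,"rz": 0,"hand": 1},{"x": -2,"y": 0,"z": 37,"rx": 0,"ry": 0,"rz": 0,"hand": 1},{"x": -2,"y": 0,"z": 37,"rx": 0,"ry": 0,"rz": 0,"hand": 1}], "force": 60}}

```text
clock: 5.2
tcp_pos: [0.545, -0.2798, 0.1635]
orientation: [0.0, 0.801, 0.599, 0.0]
wrist_force: [-0.1, -0.0, 1.2]
finger_gap: 0.0111
```

```bash
python3 - <<'E'
from g import *
from workcell import viewer
from h import *
p=viewer.read_camera("scene"); crop(p,150,180,250,260,7,"a2.png")
cur()
E
```

```text
t5.25 tcp [ 545.  -279.8  163.5] phi 73.60 zax [ 5.e-04 -2.e-04 -1.e+00] gap 10.7 F [0.9 0.7 1.4] q [-0.61  0.41  0.02  1.18  0.    1.25]
```

View pics/a2.png

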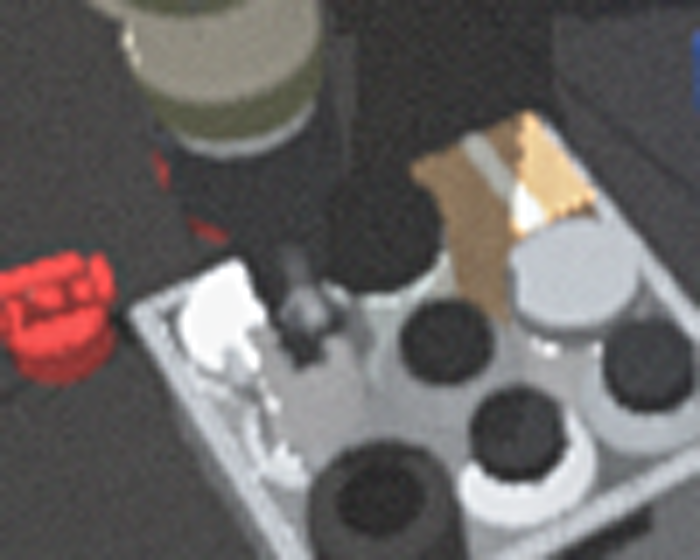

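The gap has stopped near 11–12 mm, so the bar looks held. I'll lift slowly.

>>> {"fn": "arm_command", "kwargs": {"motion": [{"x": 0,"y": 0,"z": -5,"rx": 0,"ry": 0,"rz": 0,"hand": 1},{"x": 0,"y": 0,"z": -12,"rx": 0,"ry": 0,"rz": 0,"hand": 1},{"x": 0,"y": 0,"z": -22,"rx": 0,"ry": 0,"rz": 0,"hand": 1},{"x": 0,"y": 0,"z": -35,"rx": 0,"ry": 0,"rz": 0,"hand": 1},{"x": 0,"y": 0,"z": -35,"rx": 0,"ry": 0,"rz": 0,"hand": 1}]}}

```text
clock: 5.88
tcp_pos: [0.5457, -0.2803, 0.2001]
orientation: [0.001, 0.801, 0.599, 0.0]
wrist_force: [-0.5, -0.5, -4.6]
finger_gap: 0.0108
```

```bash
python3 - <<'E'
from g import *
cur()
E
```

```text
t5.88 tcp [ 545.7 -280.3  200.1] phi 73.60 zax [ 0.0025 -0.0017 -1.    ] gap 10.8 F [-0.5 -0.5 -4.6] q [-0.61  0.4   0.09  1.26  0.    1.25]
```

Wrist force shows the full bottle weight (about 4.6 N). I'll continue straight up and route around the flask on its far side.

```bash
python3 - <<'E'
from g import *
for a in [(545.5,-280,335),(600,-220,335),(640,-130,335),(655,-30,335),(655,60,335),(655,120,335),(640,170,335),(605,218,335),(605,218,240)]: rel(*a,73.6)
E
```

```text
to (545.5, -280, 335, 73.6) shift [ 1.000e-01  1.000e-01 -1.349e+02] turn [0.2 0.1 0. ]
to (600, -220, 335, 73.6) shift [  73.1   35.5 -134.8] turn [0.2 0.1 0. ]
to (640, -130, 335, 73.6) shift [ 170.7   48.5 -134.9] turn [0.2 0.1 0. ]
to (655, -30, 335, 73.6) shift [ 270.9   34.6 -135. ] turn [0.2 0.1 0. ]
to (655, 60, 335, 73.6) shift [ 357.2    9.2 -135.2] turn [0.2 0.1 0. ]
to (655, 120, 335, 73.6) shift [ 414.8   -7.7 -135.3] turn [0.2 0.1 0. ]
to (640, 170, 335, 73.6) shift [ 458.5  -36.2 -135.4] turn [0.2 0.1 0. ]
to (605, 218, 335, 73.6) shift [ 494.7  -83.3 -135.6] turn [0.2 0.1 0. ]
to (605, 218, 240, 73.6) shift [494.7 -83.6 -40.6] turn [0.2 0.1 0. ]
```

>>> {"fn": "arm_command", "kwargs": {"motion": [{"x": 0,"y": 0,"z": -25,"rx": 0,"ry": 0,"rz": 0,"hand": 1},{"x": 0,"y": 0,"z": -55,"rx": 0,"ry": 0,"rz": 0,"hand": 1},{"x": 0,"y": 0,"z": -90,"rx": 0,"ry": 0,"rz": 0,"hand": 1},{"x": 0,"y": 0,"z": -120,"rx": 0,"ry": 0,"rz": 0,"hand": 1},{"x": 0,"y": 0,"z": -135,"rx": 0,"ry": 0,"rz": 0,"hand": 1},{"x": 20,"y": 10,"z": -135,"rx": 0,"ry": 0,"rz": 0,"hand": 1},{"x": 45,"y": 22,"z": -135,"rx": 0,"ry": 0,"rz": 0,"hand": 1},{"x": 73,"y": 35,"z": -135,"rx": 0,"ry": 0,"rz": 0,"hand": 1},{"x": 105,"y": 41,"z": -135,"rx": 0,"ry": 0,"rz": 0,"hand": 1},{"x": 138,"y": 46,"z": -135,"rx": 0,"ry": 0,"rz": 0,"hand": 1}]}}

```text
clock: 7.12
tcp_pos: [0.6288, -0.1583, 0.3317]
orientation: [-0.001, 0.801, 0.599, -0.0]
wrist_force: [-0.4, -0.1, -4.2]
finger_gap: 0.0112
```

```bash
python3 - <<'E'
from g import *
cur()
for a in [(640,-130,335),(655,-30,335),(655,60,335),(655,120,335),(640,170,335),(605,218,335),(605,218,240)]: rel(*a,73.6)
E
```

```text
t7.12 tcp [ 628.8 -158.3  331.7] phi 73.63 zax [-0.0017  0.0013 -1.    ] gap 11.2 F [-0.4 -0.1 -4.2] q [-0.37  0.48  0.54  1.63  0.    1.49]
to (640, -130, 335, 73.6) shift [30.3  2.8 -3.3] turn [-0.1 -0.   0. ]
to (655, -30, 335, 73.6) shift [130.5 -11.   -3.2] turn [-0.1 -0.   0. ]
to (655, 60, 335, 73.6) shift [216.8 -36.4  -3.1] turn [-0.1 -0.   0. ]
to (655, 120, 335, 73.6) shift [274.4 -53.3  -3. ] turn [-0.1 -0.   0. ]
to (640, 170, 335, 73.6) shift [318.2 -81.8  -2.9] turn [-0.1 -0.   0. ]
to (605, 218, 335, 73.6) shift [ 354.3 -128.9   -2.8] turn [-0.1 -0.   0. ]
to (605, 218, 240, 73.6) shift [ 354.3 -128.7   92.2] turn [-0.1 -0.   0. ]
```

>>> {"fn": "arm_command", "kwargs": {"motion": [{"x": 40,"y": 3,"z": -3,"rx": 0,"ry": 0,"rz": 0,"hand": 1},{"x": 85,"y": -4,"z": -3,"rx": 0,"ry": 0,"rz": 0,"hand": 1},{"x": 130,"y": -11,"z": -3,"rx": 0,"ry": 0,"rz": 0,"hand": 1},{"x": 173,"y": -23,"z": -3,"rx": 0,"ry": 0,"rz": 0,"hand": 1},{"x": 217,"y": -36,"z": -3,"rx": 0,"ry": 0,"rz": 0,"hand": 1},{"x": 250,"y": -46,"z": -3,"rx": 0,"ry": 0,"rz": 0,"hand": 1},{"x": 280,"y": -55,"z": -3,"rx": 0,"ry": 0,"rz": 0,"hand": 1},{"x": 318,"y": -82,"z": -3,"rx": 0,"ry": 0,"rz": 0,"hand": 1},{"x": 340,"y": -110,"z": -3,"rx": 0,"ry": 0,"rz": 0,"hand": 1},{"x": 354,"y": -129,"z": 0,"rx": 0,"ry": 0,"rz": 0,"hand": 1}]}}

```text
clock: 8.38
tcp_pos: [0.6026, 0.2188, 0.3321]
orientation: [-0.001, 0.8, 0.6, -0.001]
wrist_force: [-0.3, 0.4, -4.2]
finger_gap: 0.0108
```

>>> {"fn": "arm_command", "kwargs": {"motion": [{"x": 0,"y": 0,"z": 30,"rx": 0,"ry": 0,"rz": 0,"hand": 1},{"x": 0,"y": 0,"z": 60,"rx": 0,"ry": 0,"rz": 0,"hand": 1},{"x": 0,"y": 0,"z": 60,"rx": 0,"ry": 0,"rz": 0,"hand": 1},{"x": 0,"y": 0,"z": 60,"rx": 0,"ry": 0,"rz": 0,"hand": 1}]}}

```text
clock: 8.88
tcp_pos: [0.6042, 0.2163, 0.2738]
orientation: [-0.0, 0.801, 0.599, 0.0]
wrist_force: [0.1, -0.7, -3.1]
finger_gap: 0.0104
```

```bash
python3 - <<'E'
from g import *
from workcell import viewer
from h import *
cur()
p=viewer.read_camera("scene"); crop(p,240,80,360,180,6,"a3.png")
rel(605,218,240,73.6)
q=viewer.read_camera("top"); crop(q,140,150,260,245,6,"a3t.png")
E
```

```text
t8.88 tcp [604.2 216.3 273.8] phi 73.63 zax [ 1.e-04  4.e-04 -1.e+00] gap 10.4 F [ 0.1 -0.7 -3.1] q [0.22 0.45 0.34 1.47 0.   2.08]
to (605, 218, 240, 73.6) shift [ 1.8 -0.4 34.5] turn [ 0.1 -0.1  0. ]
```

View pics/a3.png

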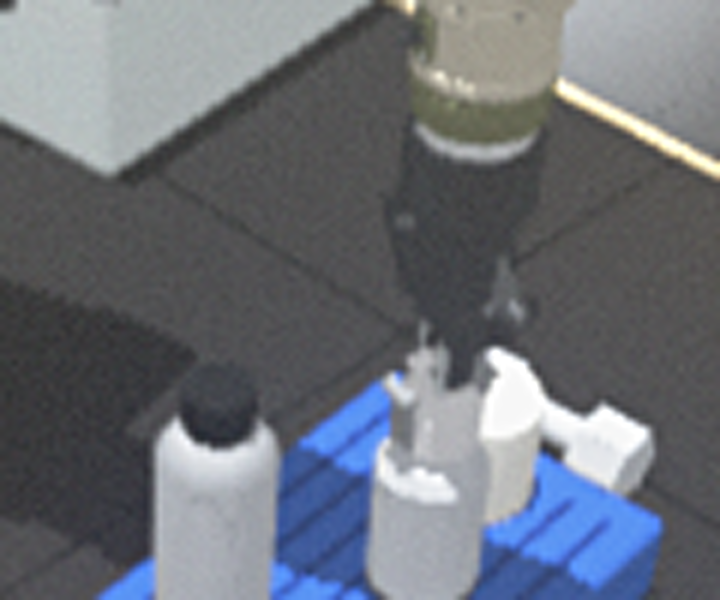

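View pics/a3t.png

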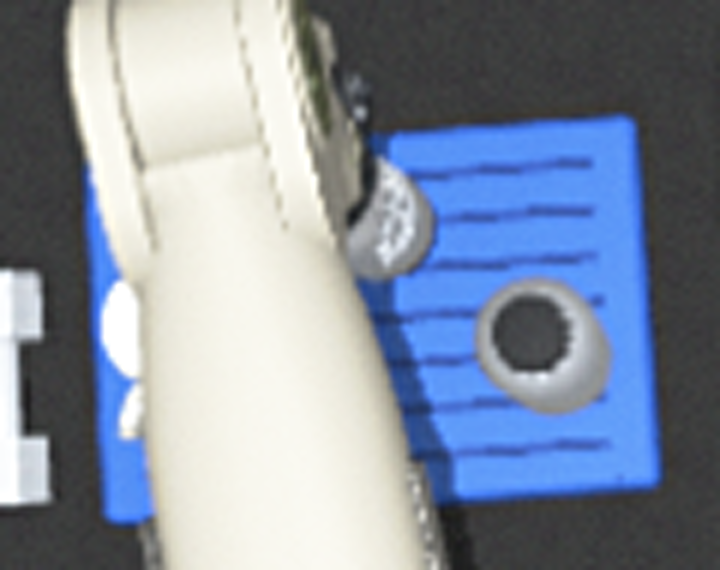

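The bottle hangs upright over the clear middle of the step, with its bottom at crop (425,590). It should touch at about TCP z 228.5. I'll lower it in small steps.

>>> {"fn": "arm_command", "kwargs": {"motion": [{"x": 0,"y": 0,"z": 15,"rx": 0,"ry": 0,"rz": 0,"hand": 1},{"x": 0,"y": 0,"z": 28,"rx": 0,"ry": 0,"rz": 0,"hand": 1},{"x": 0,"y": 0,"z": 36,"rx": 0,"ry": 0,"rz": 0,"hand": 1},{"x": 0,"y": 0,"z": 41,"rx": 0,"ry": 0,"rz": 0,"hand": 1},{"x": 0,"y": 0,"z": 42,"rx": 0,"ry": 0,"rz": 0,"hand": 1},{"x": 0,"y": 0,"z": 42,"rx": 0,"ry": 0,"rz": 0,"hand": 1}]}}

```text
clock: 9.72
tcp_pos: [0.6043, 0.2157, 0.2316]
orientation: [0.0, 0.801, 0.599, 0.0]
wrist_force: [-0.2, 0.8, -4.0]
finger_gap: 0.0106
```

>>> {"fn": "arm_command", "kwargs": {"motion": [{"x": 0,"y": 0,"z": 0.7,"rx": 0,"ry": 0,"rz": 0,"hand": 1},{"x": 0,"y": 0,"z": 1.4,"rx": 0,"ry": 0,"rz": 0,"hand": 1},{"x": 0,"y": 0,"z": 2,"rx": 0,"ry": 0,"rz": 0,"hand": 1},{"x": 0,"y": 0,"z": 2,"rx": 0,"ry": 0,"rz": 0,"hand": 1}]}}

```text
clock: 10.22
tcp_pos: [0.6045, 0.2157, 0.2298]
orientation: [0.0, 0.801, 0.599, 0.001]
wrist_force: [-0.1, -0.6, -1.8]
finger_gap: 0.0108
```

>>> {"fn": "arm_command", "kwargs": {"motion": [{"x": 0,"y": 0,"z": 0.6,"rx": 0,"ry": 0,"rz": 0,"hand": 1},{"x": 0,"y": 0,"z": 1.2,"rx": 0,"ry": 0,"rz": 0,"hand": 1},{"x": 0,"y": 0,"z": 1.2,"rx": 0,"ry": 0,"rz": 0,"hand": 1}]}}

```text
clock: 10.6
tcp_pos: [0.6045, 0.2157, 0.2286]
orientation: [0.0, 0.801, 0.599, 0.001]
wrist_force: [1.9, -0.1, 0.3]
finger_gap: 0.011
```

```bash
python3 - <<'E'
from g import *
cur()
E
```

```text
t10.60 tcp [604.5 215.7 228.6] phi 73.60 zax [ 1.2e-03  3.0e-04 -1.0e+00] gap 11.0 F [ 1.9 -0.1  0.3] q [0.22 0.45 0.24 1.36 0.   2.07]
```

Contact is at z 228.6 as predicted, with the weight off the wrist. I'll release gradually and go up.

>>> {"fn": "arm_command", "kwargs": {"motion": [{"x": 0,"y": 0,"z": 0,"rx": 0,"ry": 0,"rz": 0,"hand": 0.7},{"x": 0,"y": 0,"z": 0,"rx": 0,"ry": 0,"rz": 0,"hand": 0.5},{"x": 0,"y": 0,"z": 0,"rx": 0,"ry": 0,"rz": 0,"hand": 0.0},{"x": 0,"y": 0,"z": 0,"rx": 0,"ry": 0,"rz": 0,"hand": -0.5},{"x": 0,"y": 0,"z": 0,"rx": 0,"ry": 0,"rz": 0,"hand": -1},{"x": 0,"y": 0,"z": 0,"rx": 0,"ry": 0,"rz": 0,"hand": -1},{"x": 0,"y": 0,"z": -15,"rx": 0,"ry": 0,"rz": 0,"hand": -1},{"x": 0,"y": 0,"z": -35,"rx": 0,"ry": 0,"rz": 0,"hand": -1},{"x": 0,"y": 0,"z": -60,"rx": 0,"ry": 0,"rz": 0,"hand": -1},{"x": 0,"y": 0,"z": -80,"rx": 0,"ry": 0,"rz": 0,"hand": -1}]}}

```text
clock: 11.85
tcp_pos: [0.6044, 0.2157, 0.3105]
orientation: [0.0, 0.801, 0.599, 0.001]
wrist_force: [-0.5, -0.8, 0.2]
finger_gap: 0.0855
```

>>> {"fn": "arm_command", "kwargs": {"motion": [{"x": 0,"y": 0,"z": 0,"rx": 0,"ry": 0,"rz": -10,"hand": -1},{"x": 0,"y": 0,"z": 0,"rx": 0,"ry": 0,"rz": -20,"hand": -1},{"x": 0,"y": 0,"z": 0,"rx": 0,"ry": 0,"rz": -30,"hand": -1},{"x": 0,"y": 0,"z": 0,"rx": 0,"ry": 0,"rz": -40,"hand": -1},{"x": 0,"y": 0,"z": 0,"rx": 0,"ry": 0,"rz": -50,"hand": -1},{"x": 0,"y": 0,"z": 0,"rx": 0,"ry": 0,"rz": -60,"hand": -1},{"x": 0,"y": 0,"z": 0,"rx": 0,"ry": 0,"rz": -70,"hand": -1},{"x": 0,"y": 0,"z": 0,"rx": 0,"ry": 0,"rz": -80,"hand": -1},{"x": 0,"y": 0,"z": 0,"rx": 0,"ry": 0,"rz": -90,"hand": -1},{"x": 0,"y": 0,"z": 0,"rx": 0,"ry": 0,"rz": -90,"hand": -1}]}}

```text
clock: 13.1
tcp_pos: [0.6043, 0.2157, 0.3092]
orientation: [0.001, 0.144, 0.99, 0.0]
wrist_force: [0.1, 0.5, 0.2]
finger_gap: 0.0851
```

```bash
python3 - <<'E'
from g import *
from workcell import viewer
from h import *
import pickle
cur()
p=viewer.read_camera("scene"); crop(p,240,80,360,180,6,"a4.png"); pickle.dump(p,open("s4.pkl","wb"))
W=cloud(p)
m=(abs(W[...,0]-.605)<.06)&(abs(W[...,1]-.216)<.06)
P=W[m&(W[...,2]>.244)&(W[...,2]<.258)]*1000
print("bar",len(P),P.mean(0).round(1),cv2.minAreaRect(P[:,:2].astype(np.float32)))
P=W[m&(W[...,2]>.21)&(W[...,2]<.24)]*1000
print("lid",len(P),P.mean(0).round(1),cv2.minAreaRect(P[:,:2].astype(np.float32)))
P=W[m&(W[...,2]>.09)&(W[...,2]<.16)]*1000
print("body",len(P),P.min(0),P.max(0))
E
```

```text
t13.10 tcp [604.3 215.7 309.2] phi 163.49 zax [ 1.2e-03  4.0e-04 -1.0e+00] gap 85.1 F [0.1 0.5 0.2] q [0.22 0.45 0.44 1.56 0.   0.51]
bar 42 [606.  212.9 251.8] ((605.0657958984375, 213.19093322753906), (43.366966247558594, 14.016225814819336), 73.49441528320312)
lid 166 [610.4 211.8 223.1] ((607.3692016601562, 213.8272705078125), (69.07445526123047, 50.661502838134766), 46.53511047363281)
body 240 [579.24258091 176.58984918  90.19038283] [643.78649975 238.24893224 159.87927191]
```

View pics/a4.png

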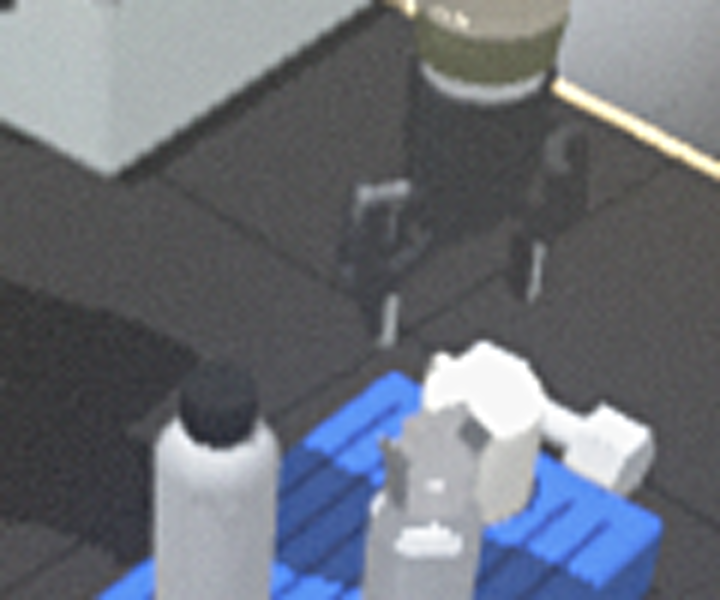

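The bottle stands upright with its lid on, and the mug and flask are unmoved. I'll go down over the tabs with the jaws along the lid's x.

```bash
python3 - <<'E'
from g import *
rel(604.5,215.2,207,163.5)
E
```

```text
to (604.5, 215.2, 207, 163.5) shift [ -0.2  -0.5 102. ] turn [ 0.   0.1 -0.1]
```

>>> {"fn": "arm_command", "kwargs": {"motion": [{"x": 0,"y": 0,"z": 30,"rx": 0,"ry": 0,"rz": 0,"hand": -1},{"x": 0,"y": 0,"z": 55,"rx": 0,"ry": 0,"rz": 0,"hand": -1},{"x": 0,"y": 0,"z": 75,"rx": 0,"ry": 0,"rz": 0,"hand": -1},{"x": 0,"y": 0,"z": 90,"rx": 0,"ry": 0,"rz": 0,"hand": -1},{"x": 0,"y": 0,"z": 100,"rx": 0,"ry": 0,"rz": 0,"hand": -1},{"x": 0,"y": 0,"z": 101,"rx": 0,"ry": 0,"rz": 0,"hand": -1},{"x": 0,"y": 0,"z": 101,"rx": 0,"ry": 0,"rz": 0,"hand": -1}]}}

```text
clock: 14.02
tcp_pos: [0.6045, 0.2158, 0.2078]
orientation: [0.001, 0.143, 0.99, 0.0]
wrist_force: [-1.0, -0.4, -0.7]
finger_gap: 0.0853
```

```bash
python3 - <<'E'
from g import *
from workcell import viewer
from h import *
cur()
p=viewer.read_camera("scene"); crop(p,260,100,340,180,7,"a5.png")
E
```

```text
t14.03 tcp [604.5 215.8 207.8] phi 163.58 zax [ 1.1e-03  3.0e-04 -1.0e+00] gap 85.3 F [-1.  -0.4 -0.7] q [0.22 0.45 0.19 1.31 0.   0.5 ]
```

View pics/a5.png

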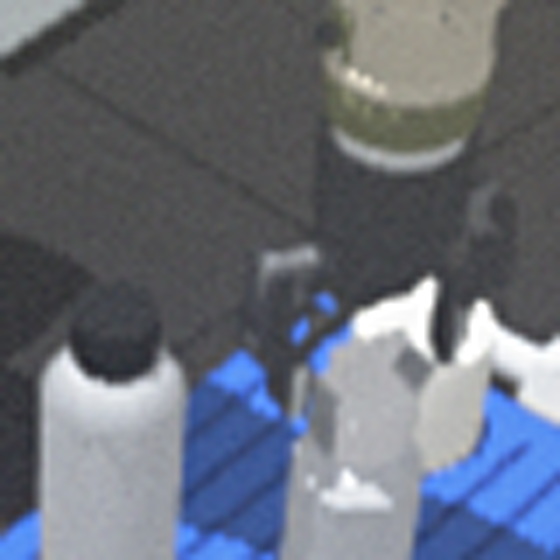

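The fingers straddle both tabs, at crop (275,390) and (445,340). I'll squeeze gradually.

>>> {"fn": "arm_command", "kwargs": {"motion": [{"x": 0,"y": 0,"z": 0,"rx": 0,"ry": 0,"rz": 0,"hand": -0.6},{"x": 0,"y": 0,"z": 0,"rx": 0,"ry": 0,"rz": 0,"hand": -0.5},{"x": 0,"y": 0,"z": 0,"rx": 0,"ry": 0,"rz": 0,"hand": -0.4},{"x": 0,"y": 0,"z": 0,"rx": 0,"ry": 0,"rz": 0,"hand": -0.2},{"x": 0,"y": 0,"z": 0,"rx": 0,"ry": 0,"rz": 0,"hand": 0.2},{"x": 0,"y": 0,"z": 0,"rx": 0,"ry": 0,"rz": 0,"hand": 0.2},{"x": 0,"y": 0,"z": 0,"rx": 0,"ry": 0,"rz": 0,"hand": 0.2}], "force": 40}}

```text
clock: 14.95
tcp_pos: [0.6055, 0.2155, 0.2108]
orientation: [0.003, 0.143, 0.99, 0.001]
wrist_force: [-2.6, -1.4, 12.1]
finger_gap: 0.0514
```

```bash
python3 - <<'E'
from g import *
from workcell import viewer
from h import *
cur()
p=viewer.read_camera("scene"); crop(p,260,100,340,180,7,"a6.png")
E
```

```text
t14.95 tcp [605.5 215.5 210.8] phi 163.58 zax [ 5.7e-03  5.0e-04 -1.0e+00] gap 51.4 F [-2.6 -1.4 12.1] q [ 0.22  0.45  0.19  1.31 -0.    0.5 ]
```

View pics/a6.png

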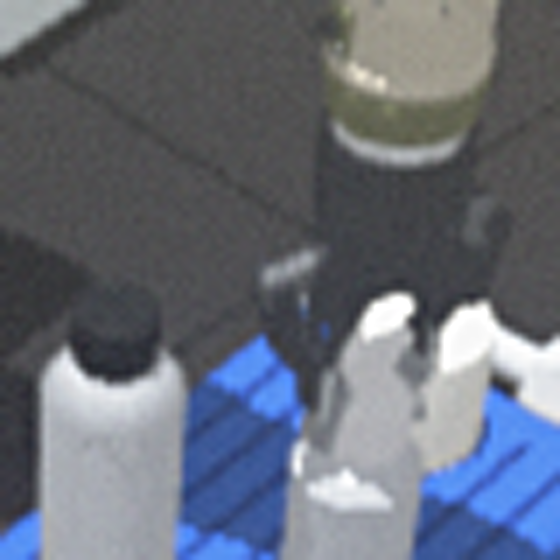

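Both tabs are squeezed to the stop (gap about 52 mm). The +12 N is the pads' forward swing pressing the lid down. I'll lift straight.

>>> {"fn": "arm_command", "kwargs": {"motion": [{"x": 0,"y": 0,"z": -3,"rx": 0,"ry": 0,"rz": 0,"hand": 0.2},{"x": 0,"y": 0,"z": -6,"rx": 0,"ry": 0,"rz": 0,"hand": 0.2},{"x": 0,"y": 0,"z": -10,"rx": 0,"ry": 0,"rz": 0,"hand": 0.2},{"x": 0,"y": 0,"z": -15,"rx": 0,"ry": 0,"rz": 0,"hand": 0.2},{"x": 0,"y": 0,"z": -15,"rx": 0,"ry": 0,"rz": 0,"hand": 0.2}]}}

```text
clock: 15.62
tcp_pos: [0.6045, 0.2157, 0.2226]
orientation: [0.0, 0.143, 0.99, 0.0]
wrist_force: [0.3, -0.8, -0.7]
finger_gap: 0.051
```

```bash
python3 - <<'E'
from g import *
from workcell import viewer
from h import *
cur()
p=viewer.read_camera("scene"); crop(p,260,100,340,180,7,"a7.png")
E
```

```text
t15.62 tcp [604.5 215.7 222.6] phi 163.60 zax [ 8.e-04  1.e-04 -1.e+00] gap 51.0 F [ 0.3 -0.8 -0.7] q [ 0.22  0.45  0.22  1.35 -0.    0.5 ]
```

View pics/a7.png

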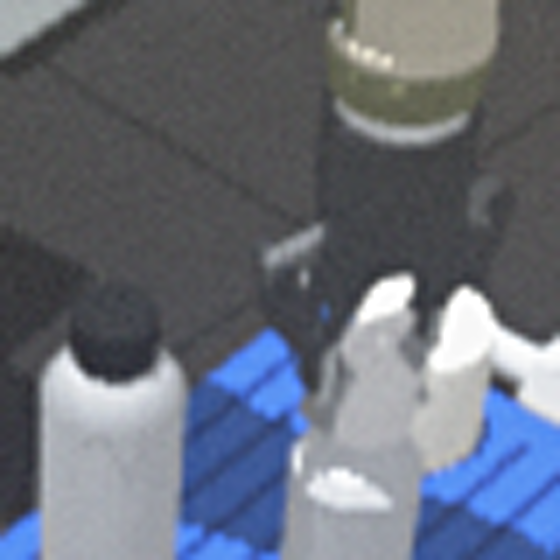

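Only the lid came up (wrist force about −0.7 N, bottle stays). I'll raise it and move to the laying spot at (495,215).

```bash
python3 - <<'E'
from g import *
rel(604.5,215.7,275,163.6);rel(495,215,275,163.6);rel(495,215,110,163.6)
E
```

```text
to (604.5, 215.7, 275, 163.6) shift [ -0.    0.  -52.6] turn [ 0.  0. -0.]
to (495, 215, 275, 163.6) shift [104.8 -31.5 -52.7] turn [ 0.  0. -0.]
to (495, 215, 110, 163.6) shift [104.9 -31.6 112.3] turn [ 0.  0. -0.]
```

>>> {"fn": "arm_command", "kwargs": {"motion": [{"x": 0,"y": 0,"z": -12,"rx": 0,"ry": 0,"rz": 0,"hand": 0.2},{"x": 0,"y": 0,"z": -30,"rx": 0,"ry": 0,"rz": 0,"hand": 0.2},{"x": 0,"y": 0,"z": -53,"rx": 0,"ry": 0,"rz": 0,"hand": 0.2},{"x": 0,"y": 0,"z": -53,"rx": 0,"ry": 0,"rz": 0,"hand": 0.2},{"x": 25,"y": -8,"z": -53,"rx": 0,"ry": 0,"rz": 0,"hand": 0.2},{"x": 60,"y": -18,"z": -53,"rx": 0,"ry": 0,"rz": 0,"hand": 0.2},{"x": 90,"y": -27,"z": -53,"rx": 0,"ry": 0,"rz": 0,"hand": 0.2},{"x": 105,"y": -32,"z": -53,"rx": 0,"ry": 0,"rz": 0,"hand": 0.2},{"x": 105,"y": -32,"z": -53,"rx": 0,"ry": 0,"rz": 0,"hand": 0.2},{"x": 105,"y": -32,"z": -53,"rx": 0,"ry": 0,"rz": 0,"hand": 0.2}]}}

```text
clock: 16.92
tcp_pos: [0.4949, 0.2146, 0.2748]
orientation: [0.0, 0.143, 0.99, 0.0]
wrist_force: [0.0, -0.2, -0.4]
finger_gap: 0.051
```

```bash
python3 - <<'E'
from g import *
from workcell import viewer
from h import *
cur()
p=viewer.read_camera("scene"); crop(p,240,80,360,180,6,"a8.png")
rel(495,215,93,163.6)
E
```

```text
t16.93 tcp [494.9 214.6 274.8] phi 163.60 zax [ 2.e-04  1.e-04 -1.e+00] gap 51.0 F [ 0.  -0.2 -0.4] q [0.26 0.23 0.05 1.38 0.   0.55]
to (495, 215, 93, 163.6) shift [  0.2   0.4 181.7] turn [ 0.  0. -0.]
```

View pics/a8.png

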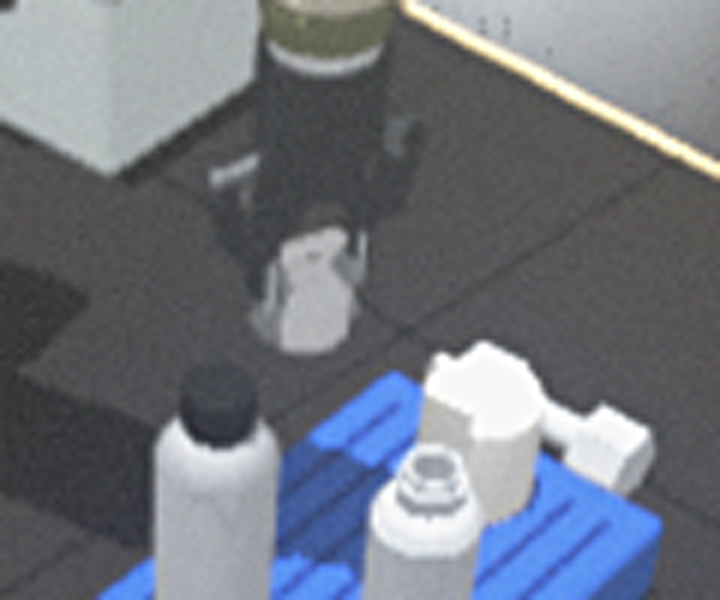

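The bottle is open and upright at crop (425,500), and the lid is level in the gripper at (315,290). Lowering now.

>>> {"fn": "arm_command", "kwargs": {"motion": [{"x": 0,"y": 0,"z": 30,"rx": 0,"ry": 0,"rz": 0,"hand": 0.2},{"x": 0,"y": 0,"z": 65,"rx": 0,"ry": 0,"rz": 0,"hand": 0.2},{"x": 0,"y": 0,"z": 100,"rx": 0,"ry": 0,"rz": 0,"hand": 0.2},{"x": 0,"y": 0,"z": 130,"rx": 0,"ry": 0,"rz": 0,"hand": 0.2},{"x": 0,"y": 0,"z": 155,"rx": 0,"ry": 0,"rz": 0,"hand": 0.2},{"x": 0,"y": 0,"z": 168,"rx": 0,"ry": 0,"rz": 0,"hand": 0.2},{"x": 0,"y": 0,"z": 174,"rx": 0,"ry": 0,"rz": 0,"hand": 0.2},{"x": 0,"y": 0,"z": 176,"rx": 0,"ry": 0,"rz": 0,"hand": 0.2},{"x": 0,"y": 0,"z": 176,"rx": 0,"ry": 0,"rz": 0,"hand": 0.2}]}}

```text
clock: 18.1
tcp_pos: [0.495, 0.2148, 0.0998]
orientation: [0.001, 0.143, 0.99, 0.0]
wrist_force: [-0.0, 0.3, -0.1]
finger_gap: 0.0515
```

```bash
python3 - <<'E'
from g import *
from workcell import viewer
from h import *
cur()
p=viewer.read_camera("scene"); crop(p,260,100,360,180,7,"a9.png")
E
```

```text
t18.10 tcp [495.  214.8  99.8] phi 163.60 zax [ 1.3e-03  4.0e-04 -1.0e+00] gap 51.5 F [-0.   0.3 -0.1] q [ 0.26  0.32 -0.28  0.97  0.    0.55]
```

View pics/a9.png

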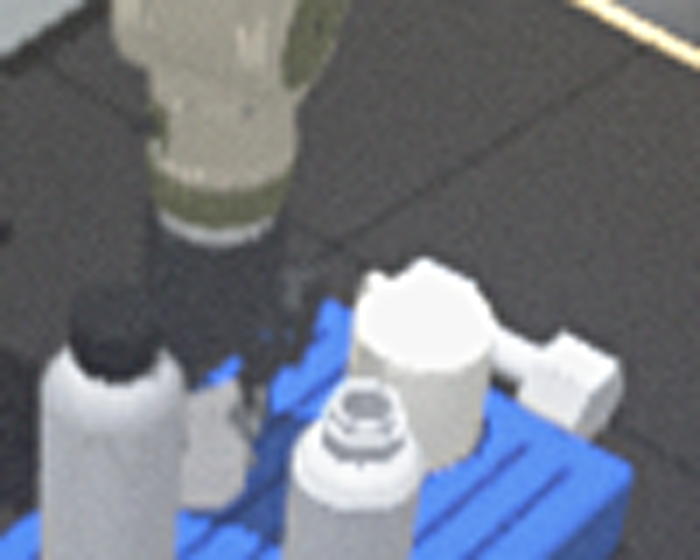

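>>> {"fn": "arm_command", "kwargs": {"motion": [{"x": 0,"y": 0,"z": 1.5,"rx": 0,"ry": 0,"rz": 0,"hand": 0.2},{"x": 0,"y": 0,"z": 3,"rx": 0,"ry": 0,"rz": 0,"hand": 0.2},{"x": 0,"y": 0,"z": 4.5,"rx": 0,"ry": 0,"rz": 0,"hand": 0.2},{"x": 0,"y": 0,"z": 4.5,"rx": 0,"ry": 0,"rz": 0,"hand": 0.2}]}}

```text
clock: 18.65
tcp_pos: [0.4943, 0.2146, 0.0945]
orientation: [-0.0, 0.143, 0.99, 0.0]
wrist_force: [1.2, -0.2, -1.4]
finger_gap: 0.0509
```

>>> {"fn": "arm_command", "kwargs": {"motion": [{"x": 0,"y": 0,"z": 0.8,"rx": 0,"ry": 0,"rz": 0,"hand": 0.2},{"x": 0,"y": 0,"z": 1.5,"rx": 0,"ry": 0,"rz": 0,"hand": 0.2},{"x": 0,"y": 0,"z": 1.5,"rx": 0,"ry": 0,"rz": 0,"hand": 0.2}]}}

```text
clock: 19.02
tcp_pos: [0.4943, 0.2146, 0.093]
orientation: [-0.0, 0.143, 0.99, 0.0]
wrist_force: [-0.3, -0.3, -0.8]
finger_gap: 0.0512
```

>>> {"fn": "arm_command", "kwargs": {"motion": [{"x": 0,"y": 0,"z": 0.8,"rx": 0,"ry": 0,"rz": 0,"hand": 0.2},{"x": 0,"y": 0,"z": 1.2,"rx": 0,"ry": 0,"rz": 0,"hand": 0.2},{"x": 0,"y": 0,"z": 1.2,"rx": 0,"ry": 0,"rz": 0,"hand": 0.2}]}}

```text
clock: 19.4
tcp_pos: [0.4944, 0.2147, 0.0924]
orientation: [0.0, 0.143, 0.99, 0.0]
wrist_force: [-2.9, -0.1, 4.3]
finger_gap: 0.0516
```

The lid touched at z 92.4, as expected. I'll open slowly while lowering slightly, to cancel the pads' back-swing.

>>> {"fn": "arm_command", "kwargs": {"motion": [{"x": 0,"y": 0,"z": 0.3,"rx": 0,"ry": 0,"rz": 0,"hand": -0.2},{"x": 0,"y": 0,"z": 1,"rx": 0,"ry": 0,"rz": 0,"hand": -0.32},{"x": 0,"y": 0,"z": 2,"rx": 0,"ry": 0,"rz": 0,"hand": -0.42},{"x": 0,"y": 0,"z": 3,"rx": 0,"ry": 0,"rz": 0,"hand": -0.52},{"x": 0,"y": 0,"z": 3.5,"rx": 0,"ry": 0,"rz": 0,"hand": -0.62},{"x": 0,"y": 0,"z": 3.5,"rx": 0,"ry": 0,"rz": 0,"hand": -0.8},{"x": 0,"y": 0,"z": 3.5,"rx": 0,"ry": 0,"rz": 0,"hand": -1},{"x": 0,"y": 0,"z": 3.5,"rx": 0,"ry": 0,"rz": 0,"hand": -1},{"x": 0,"y": 0,"z": 3.5,"rx": 0,"ry": 0,"rz": 0,"hand": -1}]}}

```text
clock: 20.52
tcp_pos: [0.4945, 0.2147, 0.0885]
orientation: [0.0, 0.143, 0.99, 0.0]
wrist_force: [-1.0, 0.0, 0.6]
finger_gap: 0.0853
```

```bash
python3 - <<'E'
from g import *
from workcell import viewer
from h import *
cur()
p=viewer.read_camera("scene"); crop(p,260,100,360,180,7,"b1.png")
E
```

```text
t20.52 tcp [494.5 214.7  88.5] phi 163.60 zax [ 2.e-04  2.e-04 -1.e+00] gap 85.3 F [-1.   0.   0.6] q [ 0.26  0.33 -0.29  0.95  0.    0.55]
```

View pics/b1.png

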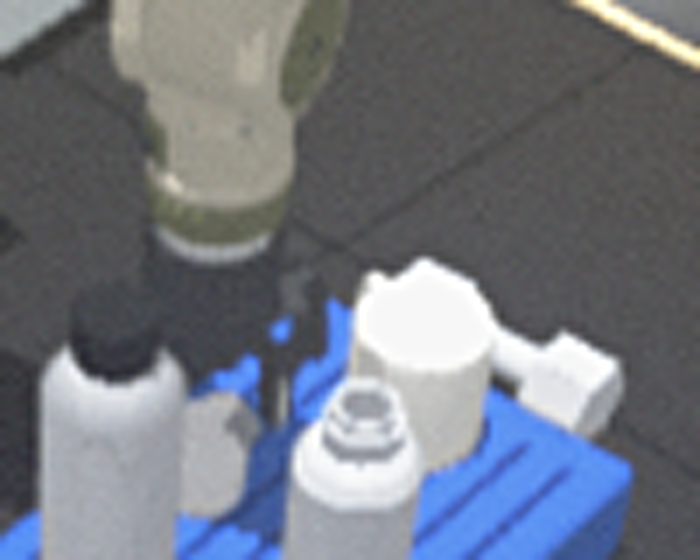

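Released. I'll retreat straight up.

>>> {"fn": "arm_command", "kwargs": {"motion": [{"x": 0,"y": 0,"z": -10,"rx": 0,"ry": 0,"rz": 0,"hand": -1},{"x": 0,"y": 0,"z": -30,"rx": 0,"ry": 0,"rz": 0,"hand": -1},{"x": 0,"y": 0,"z": -70,"rx": 0,"ry": 0,"rz": 0,"hand": -1},{"x": 0,"y": 0,"z": -120,"rx": 0,"ry": 0,"rz": 0,"hand": -1},{"x": 0,"y": 0,"z": -170,"rx": 0,"ry": 0,"rz": 0,"hand": -1},{"x": 0,"y": 0,"z": -220,"rx": 0,"ry": 0,"rz": 0,"hand": -1},{"x": 0,"y": 0,"z": -270,"rx": 0,"ry": 0,"rz": 0,"hand": -1},{"x": 60,"y": 0,"z": -300,"rx": 0,"ry": 0,"rz": 0,"hand": -1},{"x": 110,"y": 0,"z": -300,"rx": 0,"ry": 0,"rz": 0,"hand": -1},{"x": 110,"y": 0,"z": -300,"rx": 0,"ry": 0,"rz": 0,"hand": -1}]}}

```text
clock: 21.82
tcp_pos: [0.386, 0.2463, 0.3909]
orientation: [0.001, 0.141, 0.99, 0.001]
wrist_force: [0.8, 0.2, -1.0]
finger_gap: 0.0855
```

```bash
python3 - <<'E'
from g import *
from workcell import viewer
from h import *
import pickle
cur()
p=viewer.read_camera("scene"); crop(p,150,80,370,245,3.6,"c1.png")
q=viewer.read_camera("top"); crop(q,130,150,370,250,3.3,"c1t.png")
W=cloud(p)
def b(x,y,r,z0,z1):
    m=(np.hypot(W[...,0]-x,W[...,1]-y)<r)&(W[...,2]>z0)&(W[...,2]<z1); return W[m]*1000
P=b(.4945,.2147,.06,.125,.15); print("bar",len(P),P.mean(0).round(1),cv2.minAreaRect(P[:,:2].astype(np.float32)))
P=b(.604,.216,.06,.2,.22); print("bottle top",len(P),P.mean(0).round(1))
for n,w in(("flask",(.531,.104,.05,.28,.31)),("mug",(.547,.339,.06,.146,.165))):
    P=b(*w);print(n,np.median(P,0).round(1))
W=cloud(pickle.load(open("scene0.pkl","rb")))
for n,w in(("flask",(.531,.104,.05,.28,.31)),("mug",(.547,.339,.06,.146,.165))):
    P=b(*w);print(n,"before",np.median(P,0).round(1))
E
```

```text
t21.82 tcp [386.  246.3 390.9] phi 163.79 zax [ 0.0029  0.0016 -1.    ] gap 85.5 F [ 0.8  0.2 -1. ] q [0.39 0.09 0.15 1.63 0.   0.67]
bar 24 [497.7 216.5 134.3] ((495.137451171875, 216.91970825195312), (34.82801818847656, 16.70903968811035), 73.11138916015625)
bottle top 62 [608.8 212.5 207.2]
flask [533.9 102.3 290.6]
mug [548.2 336.8 153.2]
flask before [534.8 100.5 290.8]
mug before [549.5 337.9 153. ]
```

View pics/c1.png

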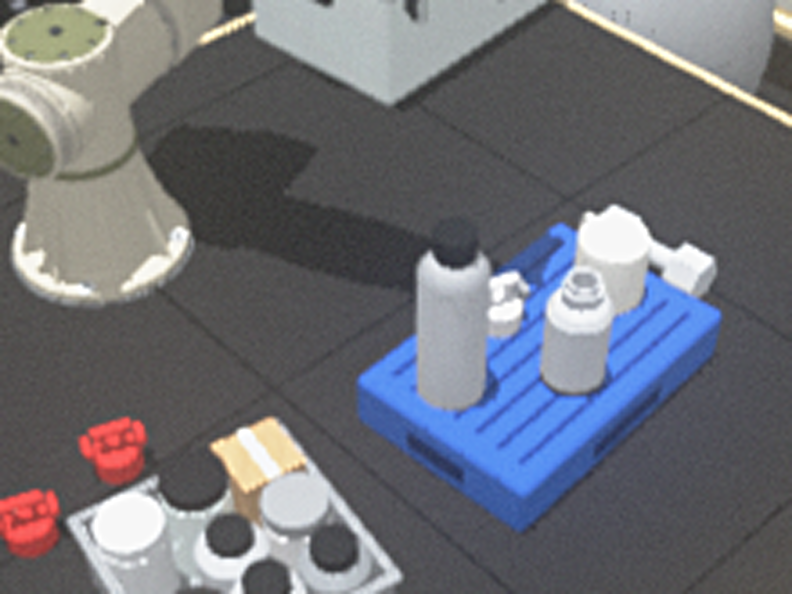

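View pics/c1t.png

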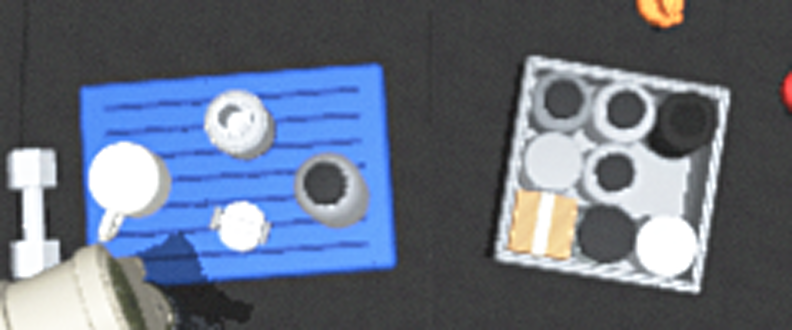

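The final state looks right:
- The open bottle is upright at scene crop (577,345).
- The lid is loop up on the step at (507,305).
- The flask and mug are in place, the crate's other eight things are still packed, and the arm is clear.

I'm handing in.

```bash
python3 - <<'E'
from workcell import hand_in
print(hand_in())
E
```

```text
the job is handed in; nothing more can be done
None
```

I handed the job in at about 22 s of the 64 s allowed.

**What I did:** I lifted the bottle out of the crate by its carry loop and took it around the far side of the tall flask. I then set it on the step's clear middle, near (604, 216) mm, and let go. After turning the gripper 90°, I squeezed both tabs to their stop and lifted only the lid off. I laid it loop up beside the bottle, near (495, 215) mm, let go and moved the arm clear.

**What the last checks showed:**
- **Bottle and lid:** The bottle stands upright and open. The lid stands on its skirt, with its loop bar measured at z 134 mm (133.5 mm at the top if it is flat).
- **Flask and mug:** Both are within about 2 mm of where they started, which is within the camera noise.
- **Crate:** The other eight things look unmoved in their places.
- **Contact forces:** The highest reading I saw at the wrist was about 12 N, when the pads swung forward as they squeezed the tabs. Readings come only at the end of each move. Both set-downs were slow, at about 0.3 N for the bottle and 4 N for the lid.

**Not checked:** I did not measure the dumbbells at the end. The arm never worked near either one.

Nothing failed or disagreed, apart from a first move call that was refused for missing keys and moved nothing.

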